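Check the thickest spacer bar under the bench height gauge

ROBOT

A 6-joint arm with a two-finger parallel gripper is mounted at the origin on a cart in front of the work surface, level with it; the furniture and walls round the work are solid. World frame = base frame: x ahead of the robot, y to its left, z up, the work surface at z = 0. Lengths are in m, angles in degrees, forces in N, time in s.
With the tool pointing down it reaches from about 0.375 to 0.9 m from the base axis. Payload 3.1 kg.
Tool frame: the origin (TCP) lies at the very end of the fingers, on their centre line; the grasp point (between the pads) lies 19 mm behind it; z points along the fingers, y is the line along which they close (so a half turn about z gives the same grasp; the last joint's range is limited). The gripper opens to 87 mm and grips with 3 to 60 N. Pads are 19 mm wide; open, the fingers measure 117 mm over their backs; the gripper's body (75 mm by 190 mm) begins 51 mm behind the grasp point.
Start: joints at [-87.061, 30.224, 82.088, -0, 67.689, -10.227], TCP at [0.142, -0.609, 0.223] pointing down, gripper open.
Joint ranges: [-176.69, 176.69], [-43.24, 126.21], [12.49, 139.97], [-82, 262], [0, 151.66], [-163.58, 163.58]. Speed limits (degrees/s): [159.86, 159.86, 180, 180, 180, 180].

INTERFACE

Orientations are given as a 3x3 rotation matrix whose columns are the frame's x, y, z axes.
In Python, from rig import readout, viewer, ticket gives the robot as it stands.
- The arm moves only by the tool send_rows, never from a script. Its argument "moves" is a list of rows, each a list of 6 numbers: the shift along the tool's x, y, z in units of 250 mm (1.0 is 250 mm), then the turn, a rotation vector about the tool's x, y, z in units of 90 degrees (1.0 is 90 degrees). A call has 1 to 12 rows; each row is the pose to reach, as a shift and turn from the pose commanded when the call began, along the tool's axes at that moment; what a row does not reach only later rows make up. A row lasts 1/10 s, in which the tool goes at most 50 mm and 8.59 degrees, less where a joint would pass 70% of its speed; a pose out of reach is approached as far as the arm can. A call with a number of a shift or a turn outside -1 to 1 is refused whole. A call with a gripper value outside its range is refused whole. "grip" is the opening, from 0 (shut) to 1 (fully open), set as the call begins (left out, the last holds). The fingers move at their own pace and stop on an object; the grip force is fixed at half the most. Time passes only in rows, so rows that repeat a pose let the fingers close. It gives the time, the measured TCP pose, the force, the opening and the grip force at its end, in the units of the state.
- readout.read_state(): the state, without advancing time (a new reading comes with each control period).
- viewer.capture(name): name is "scene" or "top" or "wrist"; returns (picture, depth): 420x560x3 uint8, red, green, blue; 420x560 float32, m along the optical axis (not along the pixel's ray), 0 where there is no reading.
- viewer.camera_info(name): a dict with "fx", "fy", "cx", "cy" (pixels), "distortion" ([k1, k2, p1, p2, k3] as OpenCV has them; the pictures are not rectified), "R" (3x3) and "t" (3): a world point X has camera coordinates R X + t; the wrist camera has in their place "tool_from_camera" (4x4, takes a point from camera to tool coordinates, whose origin is the TCP and whose axes are the flange's). Camera axes: x right, y down, z forward; pixel columns grow to the right and rows downward; lengths in m; the calibration is good to about 2 mm. A picture is of the moment at which its call begins: read the wrist's pose just before it. camera_info takes no time and is no camera call.
- ticket.hand_in(): hands the job in; it is judged then, once.
The state is a dict: "time_s": time; "joint_positions": joint angles; "qvel": joint speeds; "tau": joint torques, N m; "position": TCP position; "tcp_rot": TCP orientation; "force": force on the tool from outside, world axes, zero at the start; "moment": the same for the moment, N m; "opening": opening from 0.0 (shut) to 1.0 (fully open); "grasp_force": force on a finger pad.
Only numpy, scipy, OpenCV 4.12 (cv2) and the standard library are available. Lean on these libraries where they do the work, as an engineer would, in place of code of your own. Each camera call takes 0.05 s, during which the arm holds its last target. There are 200 camera calls.

TASK

Take the thickest of the three spacer bars out of the sloped three-bay bin and lay it the right way up, centred lengthwise, in the shallow channel of the height gauge, with one end under the gauge's foot. Then push the gauge head down until its sprung foot bears on the bar and is pushed part of the way in, neither fully out nor fully in, and leave it standing there. Leave the other two bars lying in their bays.

Things in the scene. Friction and masses are not known exactly. Their poses are not given: they have to be found in the camera images.
- bar_thick: the thickest spacer bar: plain aluminium, 180 x 28 x 38 mm (long x wide x thick), 0.18 to 0.34 kg. Origin: centre of its underside. x along its length, z up through its thickness (both ends of the bar are alike). It starts in any one of the bin's three bays, lying on the sloped floor, its length down the slope
- bar_medium: the medium spacer bar, 180 x 28 x 26 mm, otherwise the same; stays in its bay. Origin: centre of its underside
- bar_thin: the thin spacer bar, 180 x 28 x 16 mm, otherwise the same; stays in its bay. Origin: centre of its underside
- bin: black open bin with three bays side by side along its y, 222 x 316 mm, fixed. Origin: on the bench under its centre. The floor rises 14 degrees (0.244 rad) toward +x, away from the robot; its centre is 40 mm above the origin. Bays: 100 mm wide inside (pitch 104), 206 mm long; walls between and beside them stand 22 mm above the floor, front lip 12 mm, back wall 30 mm
- gauge_seat (a point): centre of the floor of the gauge's shallow channel, 16 mm above the bench: the place for the centre of the bar's underside. x along the channel toward the column, z up. The channel is 46 mm wide between two ribs 5 mm high, 200 mm long, open at both ends. The foot's axis is at x = +72 mm, so the foot stands over one end of a centred bar, which has to go in under it from the -x side
- gauge: the height gauge, fixed to the bench: grey base 270 x 110 mm (x from -115 to +155 mm), steel channel on top. Origin: on the bench, 16 mm under gauge_seat, same axes. A 22 mm square column at x = +132 mm, top 162 mm above the bench, carries the grey head, whose arm (26 mm wide, from x = +56 mm to the column) reaches over the channel
- head_knob (a point): centre of the top face of the black round knob (26 mm diameter, the highest part of the head) on the gauge head; push it straight down here. z up. The foot's underside is 65 mm below it while the foot is fully out
- foot_face (a point): centre of the underside of the gauge's round foot (22 mm diameter), straight below the knob; it is the face that bears on the bar
- gauge_head (a joint): slide of the gauge head on its column, m: 0 at the top, grows as the head is pushed down (to 0.085). It is stiff (about 5 N of friction) and stays where it is left; it starts 0 to 12 mm down. At 0, with the foot out, the foot's underside is 85 mm above the channel floor
- gauge_foot (a joint): slide of the sprung foot in the head, m: 0 fully out (hanging free), grows as the foot is pushed up into the head, 0.014 fully in; the spring gives 1.2 N at 0 and 4.4 N at 0.014

How it is judged (in metres and radians):
On the way, in this order (a step that is already met when the one before it is completed fails the run):
1. the thickest bar lies in the gauge's channel, right way up and let go, the foot still fully out (x of bar_thick in the frame of gauge_seat between -0.015 and 0.015 m and y of bar_thick in the frame of gauge_seat between -0.009 and 0.009 m and z of bar_thick in the frame of gauge_seat between -0.004 and 0.004 m and angle between the x axis of bar_thick and the x axis of gauge_seat, either way round below 0.15 rad and angle between bar_thick's own z axis and vertical below 0.08 rad and contact force between the fingers and bar_thick below 0.1 N and value of joint gauge_foot below 0.001 m), for 0.2 s.
2. the gauge's foot is pressed part of the way in on the bar (x of bar_thick in the frame of gauge_seat between -0.015 and 0.015 m and y of bar_thick in the frame of gauge_seat between -0.009 and 0.009 m and z of bar_thick in the frame of gauge_seat between -0.004 and 0.004 m and angle between the x axis of bar_thick and the x axis of gauge_seat, either way round below 0.15 rad and angle between bar_thick's own z axis and vertical below 0.08 rad and value of joint gauge_foot between 0.002 and 0.012 m), for 0.2 s.
At the end, for the whole second after the job is handed in: Thickest bar flat, right way up in the channel: centre within 15 mm along, 9 mm across, underside within 4 mm of its floor, tilt < 0.08, turned < 0.15 rad; let go, at rest. Head still, foot pushed in 2 to 12 mm on the bar. The other bars within 35 mm of their starts (all of step 2 and distance of each of bar_medium, bar_thin from where it was at the start of the episode below 0.035 m and contact force between the fingers and bar_thick below 0.1 N and linear speed of bar_thick below 0.02 m/s and velocity of joint gauge_head below 0.003 m/s); the robot touches nothing.
It fails at once if one of the other two bars is moved by more than 60 mm (distance of any of bar_medium, bar_thin from where it was at the start of the episode above 0.06 m).
It also fails if it takes over 54 s, if anything falls off the work surface, if the arm or the gripper's body presses on something with over 40 N, if the wrist force passes 120 N, or if a joint passes its speed limit or range.

## Working session

There is one attempt and no reset: what is moved stays moved. The work goes in short steps, Python scripts to look and compute and a tool call to move; the robot and the scene stay as the last step left them, time stands still between calls to the robot, and variables do not carry over. Pictures are saved under pics/ and viewed, at most 10 in all, crops included, and the job is handed in when it is done.

Besides the shell and the picture viewer there is one more tool, called by a JSON object that holds its "name" and its "arguments", one argument or row to a line. send_rows: Moves the arm, as the interface text tells. Shifts and turns lie within -1 to 1; 1 stands for 250 mm of shift or 90 degrees of turn. Its arguments: {"type":"object","properties":{"moves":{"type":"array"},"grip":{"type":"number"}},"required":["moves"]}

```bash
mkdir -p pics; ls
cat > h.py <<'E'
import numpy as np, cv2
from rig import readout, viewer, ticket
def save(n,im): cv2.imwrite('pics/'+n+'.png',cv2.cvtColor(im,cv2.COLOR_RGB2BGR))
def cam(name):
    c=viewer.camera_info(name); K=np.array([[c['fx'],0,c['cx']],[0,c['fy'],c['cy']],[0,0,1]]); D=np.array(c['distortion'])
    if 'R' in c: R=np.array(c['R']).T; o=-R@np.array(c['t'])
    else:
        s=readout.read_state(); T=np.eye(4);T[:3,:3]=s['tcp_rot'];T[:3,3]=s['position']
        T=T@np.array(c['tool_from_camera']); R=T[:3,:3];o=T[:3,3]
    return K,D,R,o
def rays(c,px):
    K,D,R,o=c
    p=cv2.undistortPoints(np.array(px,float).reshape(-1,1,2),K,D).reshape(-1,2)
    return np.c_[p,np.ones(len(p))]@R.T
def onz(c,px,z):
    d=rays(c,px); return c[3]+d*((z-c[3][2])/d[:,2])[:,None]
def depthpts(c,px,dep):
    px=np.array(px); d=rays(c,px); return c[3]+d*dep[px[:,1].astype(int),px[:,0].astype(int)][:,None]
E
python3 - <<'E'
from h import *
ims=[]
for n in ('scene','top'):
    c=cam(n); im,d=viewer.capture(n); np.savez(n,im=im,d=d); save(n,im)
    print(n,c[3].round(3),c[2][:,2].round(2),(d>0).mean())
print(readout.read_state())
E
```

```text
pics
scene [0.114 0.709 0.547] [ 0.38 -0.8  -0.46] 0.9960501700680272
top [ 0.4   -0.024  1.118] [ 0.07 -0.02 -1.  ] 0.9960416666666667
{'time_s': 0.1, 'joint_positions': array([-8.70595260e+01,  3.02742899e+01,  8.21514379e+01,  9.43119427e-04,
        6.76887049e+01, -1.02286379e+01]), 'qvel': array([-0.02443216, -0.01590437, -0.20128404, -0.16193133,  0.07963836,
       -0.06707704]), 'tau': array([-5.62209825e-04, -4.40985811e+01, -1.77150840e+01,  6.34516636e-02,
        5.33858326e-02, -4.16345631e-05]), 'position': array([ 0.14237494, -0.60787119,  0.22164923]), 'tcp_rot': array([[ 9.73703308e-01,  2.27819796e-01, -8.72464363e-05],
       [ 2.27819513e-01, -9.73701334e-01,  1.99537861e-03],
       [ 3.69634778e-04, -1.96278320e-03, -9.99998005e-01]]), 'force': array([-0.94545345,  0.68745851,  0.00167739]), 'moment': array([ 0.00611849,  0.01922665, -0.04181748]), 'grasp_force': 0.0, 'opening': 1.0007013982881545}
```

View pics/top.png

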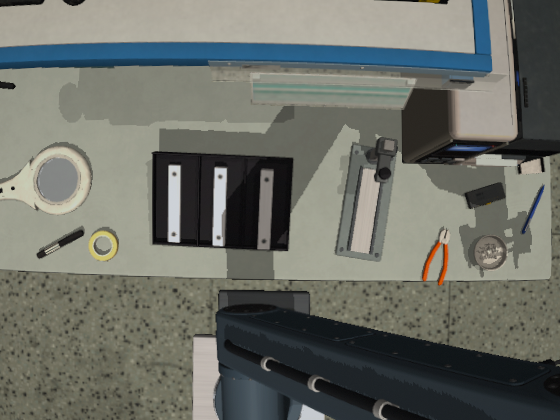

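View pics/scene.png

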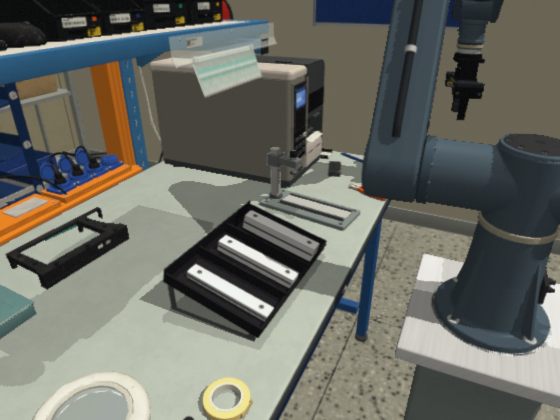

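Top: bin at px (153–293, 152–250) with bars near columns 174, 219, 266; gauge around (335–397, 138–262), knob near (384,172). Scene: the far (top view's right) bar looks thickest.

Run:
```python
from h import *
z=np.load('top.npz'); im,d=z['im'],z['d']; c=cam('top')
v=im.max(2)
def pts(mask): 
    ys,xs=np.nonzero(mask); px=np.c_[xs,ys]; return px,depthpts(c,px,d)
# bin outline
box=np.zeros(v.shape,bool); box[148:255,148:298]=1
for x0,x1 in((162,188),(208,232),(252,278)):
    m=np.zeros(v.shape,np.uint8); m[158:252,x0:x1]=(v[158:252,x0:x1]>75)
    n,l,st,_=cv2.connectedComponentsWithStats(m); k=1+st[1:,4].argmax()
    px,P=pts(l==k)
    r=cv2.minAreaRect(px.astype(np.float32))
    A=np.c_[P[:,:2],np.ones(len(P))]; 
    ok=np.ones(len(P),bool)
    for _ in range(4):
        q=np.linalg.lstsq(A[ok],P[ok,2],rcond=None)[0]; e=P[:,2]-A@q; ok=abs(e)<.004
    pc=cv2.minAreaRect((P[ok,:2]*1000).astype(np.float32))
    print('bar',st[k],'rect',np.round(r[0],1),np.round(r[1],1),round(r[2],1),'plane',q.round(3),'mean',P[ok].mean(0).round(4),'world rect',pc, ok.mean())
# bin floor
for x in (160,193,208,240,252,282):
    _,P=depthpts(c,[[x,200]],d),0; print('floor',x,_.round(3),v[200,x])
m=box&(v<50)
px,P=pts(m); hull=cv2.minAreaRect((P[:,:2]*1000).astype(np.float32)); print('bin',hull)
# gauge depth map
_,G=pts(np.ones(v.shape,bool)); G=G.reshape(420,560,3)
print('gaugeheights mm'); 
for y in range(134,268,6): print(y,[int(G[y,x,2]*1000) for x in range(330,405,5)])
# shelf
for y in range(0,150,10): print(y,[tuple((G[y,x]*100).astype(int)) for x in (180,270,350,390,420,460)])
for n,s in (('a',(slice(125,275),slice(320,420))),): save('gauge',cv2.resize(im[s],None,fx=4,fy=4,interpolation=cv2.INTER_CUBIC))
```

```text
bar [ 167  165   14   78 1010] rect [173.5 203.5] [77. 13.] 90.0 plane [ 0.234 -0.367  0.018] mean [0.4601 0.1982 0.0536] world rect ((459.6905822753906, 198.72698974609375), (26.401094436645508, 174.16009521484375), 87.70984649658203) 0.6514851485148515
bar [ 212  167   15   80 1048] rect [219.  206.4] [13.4 79.1] 1.5 plane [ 0.195 -1.537  0.119] mean [0.4539 0.0983 0.0566] world rect ((456.8379821777344, 101.03865051269531), (23.373104095458984, 176.5897979736328), 88.73177337646484) 0.2385496183206107
bar [ 257  169   17   81 1007] rect [264.9 209.2] [12.9 80.1] 2.7 plane [ 0.237 -0.085 -0.032] mean [ 0.4523 -0.0092  0.076 ] world rect ((449.6059265136719, -9.362712860107422), (27.16071891784668, 174.310546875), 88.38553619384766) 0.8838133068520357
floor 160 [[0.469 0.235 0.037]] 33
floor 193 [[0.471 0.157 0.041]] 34
floor 208 [[0.471 0.122 0.042]] 36
floor 240 [[0.473 0.048 0.042]] 16
floor 252 [[0.473 0.021 0.04 ]] 18
floor 282 [[ 0.475 -0.048  0.041]] 17
bin ((473.56121826171875, 89.2806396484375), (316.64495849609375, 223.69998168945312), 87.76154327392578)
gaugeheights mm
13
[... 4731 characters left out ...]
p.int64(-21), np.int64(0)), (np.int64(67), np.int64(-31), np.int64(0)), (np.int64(63), np.int64(-33), np.int64(17)), (np.int64(59), np.int64(-34), np.int64(36))]
130 [(np.int64(64), np.int64(20), np.int64(0)), (np.int64(64), np.int64(-1), np.int64(0)), (np.int64(65), np.int64(-21), np.int64(0)), (np.int64(65), np.int64(-31), np.int64(0)), (np.int64(61), np.int64(-32), np.int64(17)), (np.int64(57), np.int64(-34), np.int64(36))]
140 [(np.int64(61), np.int64(20), np.int64(0)), (np.int64(62), np.int64(-1), np.int64(0)), (np.int64(62), np.int64(-21), np.int64(0)), (np.int64(59), np.int64(-26), np.int64(16)), (np.int64(59), np.int64(-33), np.int64(17)), (np.int64(56), np.int64(-35), np.int64(32))]
```

View pics/gauge.png

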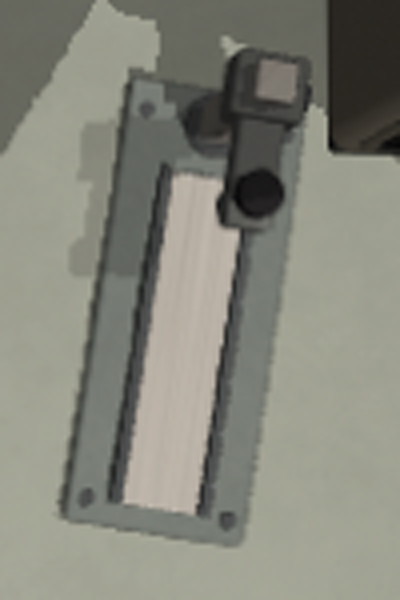

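The crop shows the light channel floor from about (170,172) at the column end to (122–197, 500–513) at the open end, knob at crop (260,193). The bar at y≈-0.01 m has its top at z≈0.076, as the 38 mm bar must.

```bash
cat >> h.py <<'E'
from scipy.spatial.transform import Rotation as Ro
def downR(yaw,pitch=0):
    "tool x along world yaw (deg), z down; pitch>0 leans tool z forward along x"
    y=np.radians(yaw);p=np.radians(pitch)
    h=np.array([np.cos(y),np.sin(y),0]);u=np.array([0,0,1.])
    z=np.sin(p)*h-np.cos(p)*u; x=np.cos(p)*h+np.sin(p)*u
    return np.c_[x,np.cross(z,x),z]
def row(pos,R):
    s=readout.read_state();R0=np.array(s['tcp_rot'])
    return np.r_[R0.T@(np.array(pos)-s['position'])/.25, Ro.from_matrix(R0.T@R).as_rotvec(degrees=True)/90].round(4).tolist()
E
python3 - <<'E'
from h import *
z=np.load('top.npz'); im,d=z['im'].astype(int),z['d']; c=cam('top')
m=np.zeros(d.shape,np.uint8); s=(slice(160,262),slice(340,395)); m[s]=((im[s].min(2)>130)&(im[s][...,0]-im[s][...,2]>8)&(im[s][...,0]>im[s][...,1]+4)).astype(np.uint8)
n,l,st,ce=cv2.connectedComponentsWithStats(m);k=1+st[1:,4].argmax();print(st[k])
ys,xs=np.nonzero(l==k);P=onz(c,np.c_[xs,ys],.016)
print('channel rect mm',cv2.minAreaRect((P[:,:2]*1000).astype(np.float32)))
# knob
m=np.zeros(d.shape,bool); m[160:185,374:396]=im[160:185,374:396].max(2)<45
ys,xs=np.nonzero(m);Q=depthpts(c,np.c_[xs,ys],d);ok=Q[:,2]>.155;print('knob',ok.sum(),np.median(Q[ok],0),Q[ok].min(0),Q[ok].max(0), 'ray .163',onz(c,[[xs[ok].mean(),ys[ok].mean()]],.163))
# thick bar corner from plane
ys,xs=np.mgrid[:420,:560];G=depthpts(c,np.c_[xs.ravel(),ys.ravel()],d).reshape(420,560,3)
b=(G[...,1]<-.30)&(G[...,2]>.05)&(G[...,0]>.35)&(G[...,0]<.75)&(xs>395)
for lo,hi in((.05,.2),(.2,.4)): 
    q=G[b&(G[...,2]>lo)&(G[...,2]<hi)];print('box',len(q),np.percentile(q,[1,5,50,99],axis=0).round(3))
for p,R in (((.36,-.22,.30),downR(-8)),):print(row(p,R))
E
```

```text
[ 351  168   29   86 1451]
channel rect mm ((456.2469177246094, -248.66189575195312), (44.44672775268555, 199.02281188964844), 81.53154754638672)
knob 105 [ 0.52685145 -0.25611469  0.16360973] [ 0.39974873 -0.26941306  0.15515501] [ 0.53827929 -0.02361589  1.1184161 ] ray .163 [[ 0.52706346 -0.25666442  0.163     ]]
box 2527 [[ 0.559 -0.604  0.053]
 [ 0.561 -0.572  0.064]
 [ 0.581 -0.334  0.13 ]
 [ 0.71  -0.328  0.199]]
box 11829 [[ 0.563 -0.564  0.206]
 [ 0.564 -0.532  0.231]
 [ 0.62  -0.433  0.362]
 [ 0.747 -0.329  0.367]]
[1.2012, -1.313, -0.3104, -0.0013, -0.0, 0.2352]
```

{"name": "send_rows", "arguments": {
  "moves": [
    [0.6, -0.65, -0.3, 0, 0, 0.08],
    [0.6, -0.65, -0.3, 0, 0, 0.16],
    [0.6, -0.65, -0.3, 0, 0, 0.235],
    [0.6, -0.65, -0.3, 0, 0, 0.235],
    [0.6, -0.65, -0.3, 0, 0, 0.235],
    [0.6, -0.65, -0.3, 0, 0, 0.235]
  ]
}}

```text
time_s: 0.7
position: [0.2531, -0.4125, 0.2988]
tcp_rot: [[0.991, -0.135, 0.001], [-0.135, -0.991, 0.0], [0.001, -0.0, -1.0]]
force: [-0.1, -0.5, -0.0]
opening: 1.0
grasp_force: 0.0
```

Run:
```python
from h import *
print(readout.read_state()['position'],viewer.camera_info('wrist')['tool_from_camera']); print(row((.37,-.235,.30),downR(-8.5)))
```

```text
[ 0.25308037 -0.41251578  0.29883607] [[-4.19949647e-04 -9.64456885e-01 -2.64239930e-01  7.23106505e-02]
 [ 9.99999910e-01 -4.18801945e-04 -6.06766360e-05 -4.51966515e-04]
 [-5.21441971e-05 -2.64239932e-01  9.64456975e-01 -1.62566606e-01]
 [ 0.00000000e+00  0.00000000e+00  0.00000000e+00  1.00000000e+00]]
[0.3677, -0.7666, -0.0041, -0.0002, -0.0007, 0.0084]
```

{"name": "send_rows", "arguments": {
  "moves": [
    [0.49, -0.75, 0, 0, 0, -1],
    [0.49, -0.75, 0, 0, 0, -1],
    [0.49, -0.75, 0, 0, 0, -1],
    [0.49, -0.75, 0, 0, 0, -1],
    [0.49, -0.75, 0, 0, 0, -1],
    [0.49, -0.75, 0, 0, 0, -1],
    [0.49, -0.75, 0, 0, 0, -1],
    [0.49, -0.75, 0, 0, 0, -1],
    [0.49, -0.75, 0, 0, 0, -1],
    [0.49, -0.75, 0, 0, 0, -1],
    [0.49, -0.75, 0, 0, 0, -1]
  ]
}}

```text
time_s: 1.8
position: [0.3986, -0.2483, 0.2969]
tcp_rot: [[0.135, 0.991, -0.001], [0.991, -0.135, 0.0], [0.0, -0.001, -1.0]]
force: [0.8, -0.0, 0.4]
opening: 1.0
grasp_force: 0.0
```

{"name": "send_rows", "arguments": {
  "moves": [
    [0, 0, 0, 0, 0, -1],
    [0, 0, 0, 0, 0, -1],
    [0, 0, 0, 0, 0, -1],
    [0, 0, 0, 0, 0, -1],
    [0, 0, 0, 0, 0, -1],
    [0, 0, 0, 0, 0, -1],
    [0, 0, 0, 0, 0, -1],
    [0, 0, 0, 0, 0, -1],
    [0, 0, 0, 0, 0, -1],
    [0, 0, 0, 0, 0, -1],
    [0, 0, 0, 0, 0, -1],
    [0, 0, 0, 0, 0, -1]
  ]
}}

```text
time_s: 3.0
position: [0.3986, -0.2483, 0.2969]
tcp_rot: [[-0.99, 0.14, -0.001], [0.14, 0.99, 0.0], [0.001, 0.0, -1.0]]
force: [0.5, -0.6, 0.6]
opening: 1.002
grasp_force: 0.0
```

Run:
```python
from h import *
s=readout.read_state();print(s['position'],s['joint_positions'].round(1),s['tcp_rot'].round(3))
c=cam('wrist');im,d=viewer.capture('wrist');np.savez('wg',im=im,d=d,K=c[0],D=c[1],R=c[2],o=c[3]);save('wg',im)
s0=viewer.capture('wrist')
```

```text
[ 0.39860899 -0.24826808  0.29693935] [ -45.6   12.8   97.9   -0.    69.4 -127.5] [[-0.99   0.14  -0.001]
 [ 0.14   0.99   0.   ]
 [ 0.001  0.    -1.   ]]
```

View pics/wg.png

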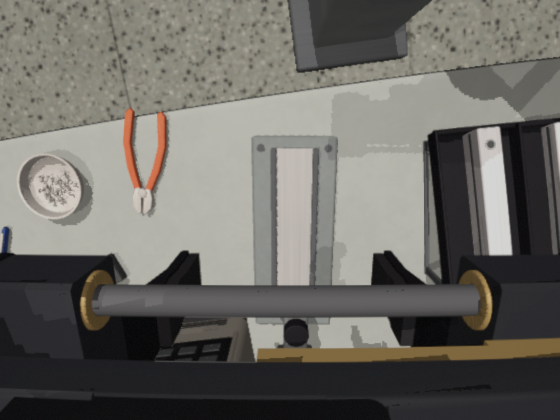

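Wrist view: channel floor spans columns 277–313 from row 148 (open end) down to 285, base corners at (253,136)/(336,136), knob at (296,332).

```bash
python3 - <<'E'
from h import *
z=np.load('wg.npz'); im,d=z['im'].astype(int),z['d']; c=(z['K'],z['D'],z['R'],z['o'])
L=[];Rr=[]
for y in range(155,280,3):
    r=im[y].min(1)  # bright floor vs darker ribs
    ok=np.nonzero(r[268:322]>120)[0]+268
    g=np.abs(np.diff(im[y,:,0]))
    L.append([265+np.argmax(np.diff(im[y,265:290,0])),y]); Rr.append([300+np.argmin(np.diff(im[y,300:325,0])),y])
L=np.array(L)+[.5,0];Rr=np.array(Rr)+[.5,0]
def line(px,zz):
    P=onz(c,px,zz)[:,:2]; 
    vx,vy,x,y=cv2.fitLine((P*1000).astype(np.float32),cv2.DIST_HUBER,0,.01,.01).ravel(); 
    if vx<0:vx,vy=-vx,-vy
    return np.array([x,y]),np.array([vx,vy]),P
for zz in(.016,):
    a,u,_=line(L,zz);b,w,_=line(Rr,zz); v=(u+w)/2;v/=np.linalg.norm(v);n=np.array([-v[1],v[0]])
    print('yaws',np.degrees(np.arctan2([u[1],w[1]],[u[0],w[0]])),'width',(a-b)@n)
    col=im[130:170,295,0]; print(col.tolist())
    e=[130+np.argmax(np.diff(im[130:170,x,0]))+.5 for x in range(285,306,4)];print('end rows',e)
    E=onz(c,[[295,np.median(e)]],zz)[0,:2]*1000
    mid=(a+b)/2; E=mid+v*((E-mid)@v); print('open end',E,'seat',E+100*v,'knob pred',E+172*v)
m=np.zeros(d.shape,bool);m[318:350,280:312]=im[318:350,280:312].max(2)<40
ys,xs=np.nonzero(m);Q=depthpts(c,np.c_[xs,ys],d);ok=(Q[:,2]>.15)&(Q[:,2]<.175);print(ok.sum(),np.median(Q[ok],0),Q[ok].min(0),Q[ok].max(0))
print('base top z, floor z',depthpts(c,[[262,180],[295,200],[295,240],[330,200],[200,150]],d).round(4))
# thick bar from top view, ray-cast onto its top plane, precise
E
python3 - <<'E'
from h import *
z=np.load('top.npz'); im,d=z['im'],z['d']; c=cam('top'); v=im.max(2)
# plane of thick bar top: floor centre (.4735,.0893,.040), yaw 2.24 -> check both signs by fit
m=np.zeros(v.shape,np.uint8); m[158:252,252:278]=v[158:252,252:278]>75
n,l,st,_=cv2.connectedComponentsWithStats(m); k=1+st[1:,4].argmax(); ys,xs=np.nonzero(l==k); px=np.c_[xs,ys]
P=depthpts(c,px,d); p0=np.median(P,0)
for yaw in(-2.24,):
    h=np.array([np.cos(np.radians(yaw)),np.sin(np.radians(yaw)),0]);t=np.tan(np.radians(14))
    # z = 0.040 + t*h.(P-bin) + 38mm/cos14
    N=np.r_[-t*h[:2],1]; off=.040-t*h[:2]@[.4736,.0893]+.038/np.cos(np.radians(14))
    D=rays(c,px); X=c[3]+D*((off-c[3]@N)/(D@N))[:,None]
    print('resid depth mm',np.median(P@N-off)*1000)
    h3=np.array([np.cos(np.radians(14))*h[0],np.cos(np.radians(14))*h[1],np.sin(np.radians(14))]); yv=np.cross([0,0,1],h)
    A=np.c_[X@h3,X@yv]; 
    print('raw rect',cv2.minAreaRect((A*1000).astype(np.float32)))
    for r in np.linspace(st[k][1]+4,st[k][1]+st[k][3]-5,8).astype(int): 
        q=A[ys==r]; print(r,(q.min(0)*1000).round(1),(q.max(0)*1000).round(1), [int(x) for x in v[r,252:280]])
E
```

```text
yaws [-8.462138 -8.230615] width -44.97653
[183, 184, 184, 185, 182, 166, 136, 140, 143, 144, 145, 145, 145, 145, 145, 146, 146, 139, 166, 190, 192, 192, 192, 191, 192, 192, 192, 192, 192, 192, 192, 191, 192, 192, 192, 191, 192, 191, 191, 191]
end rows [np.float64(147.5), np.float64(147.5), np.float64(147.5), np.float64(147.5), np.float64(147.5), np.float64(147.5)]
open end [ 357.90068319 -231.28426894] seat [ 456.84154776 -245.79997882] knob pred [ 528.07898215 -256.25129088]
507 [ 0.52451328 -0.25542363  0.16289317] [ 0.51515798 -0.2670256   0.15089806] [ 0.5403841  -0.24445906  0.16521333]
base top z, floor z [[ 0.3937 -0.2784  0.0112]
 [ 0.4248 -0.2394  0.0173]
 [ 0.48   -0.2468  0.0152]
 [ 0.4324 -0.1936  0.012 ]
 [ 0.3445 -0.3535  0.0011]]
resid depth mm 0.9359236341580299
raw rect ((454.3291015625, 7.513459205627441), (181.9578857421875, 28.54777717590332), 0.6020858883857727)
173 [536.1  -5.6] [537.7  20.7] [18, 18, 18, 17, 16, 16, 14, 14, 62, 118, 138, 137, 137, 135, 135, 135, 134, 133, 133, 135, 133, 89, 19, 19, 19, 19, 19, 18]
183 [513.9  -4.7] [515.5  21.7] [18, 19, 16, 1
[... 351 characters left out ...]
3, 133, 134, 135, 134, 135, 137, 136, 104, 46, 18, 17, 18, 17, 18, 17, 16]
214 [444.1  -6.5] [445.7  20.2] [14, 13, 13, 14, 12, 12, 36, 108, 134, 133, 133, 132, 133, 134, 134, 134, 135, 135, 133, 92, 20, 18, 16, 18, 19, 16, 19, 18]
224 [421.1  -5.6] [422.7  21.2] [14, 12, 13, 11, 13, 15, 92, 127, 132, 133, 133, 133, 133, 134, 134, 134, 133, 134, 101, 42, 17, 16, 17, 17, 17, 16, 17, 18]
234 [398.1  -6.9] [399.7  20. ] [12, 13, 13, 13, 12, 30, 103, 132, 133, 135, 134, 134, 135, 134, 133, 132, 132, 134, 94, 18, 16, 17, 17, 16, 18, 16, 16, 16]
245 [372.4  -6.1] [374.   20.9] [10, 11, 8, 9, 11, 82, 121, 132, 134, 134, 134, 134, 134, 133, 132, 132, 133, 101, 40, 15, 16, 15, 15, 15, 16, 14, 16, 16]
```

Run:
```python
from h import *
h=np.radians(-2.0);t=np.radians(14);H=np.array([np.cos(h),np.sin(h),0]);h3=np.cos(t)*H+[0,0,np.sin(t)];n=-np.sin(t)*H+[0,0,np.cos(t)]
hb=np.radians(-2.24);Hb=np.array([np.cos(hb),np.sin(hb),0]);hb3=np.cos(t)*Hb+[0,0,np.sin(t)];yv=np.cross([0,0,1],Hb);nb=-np.sin(t)*Hb+[0,0,np.cos(t)]
top=hb3*.4546+yv*.0074+nb*((np.array([.4736,.0893,.040])@nb)+.038)
under=top-.038*n
print('top centre',top.round(4),'under',under.round(4))
g=under-.02*h3+.010*n; R=downR(178,-14)
np.savez('grasp',g=g,n=n,R=R)
print('grasp',g,'hover',g+.1*n)
print(row(g+.1*n,R)); s=readout.read_state(); print(R.T@np.array([0,0,1]),np.array(s['tcp_rot']).T@(g+.1*n-s['position']))
```

```text
top centre [ 0.45   -0.0102  0.0742] under [ 0.4591 -0.0105  0.0374]
grasp [ 0.43732749 -0.00975349  0.04223455] hover [ 0.41315004 -0.0089092   0.13926412]
[0.0771, 0.9548, 0.6316, -0.0081, -0.1558, -0.0676]
[-0.2419219   0.         -0.97029573] [0.01928035 0.23870654 0.15790175]
```

{"name": "send_rows", "arguments": {
  "moves": [
    [0.08, 0.955, 0, 0, -0.08, -0.03],
    [0.08, 0.955, 0, -0.01, -0.156, -0.068],
    [0.08, 0.955, 0, -0.01, -0.156, -0.068],
    [0.08, 0.955, 0.2, -0.01, -0.156, -0.068],
    [0.08, 0.955, 0.4, -0.01, -0.156, -0.068],
    [0.08, 0.955, 0.63, -0.01, -0.156, -0.068],
    [0.08, 0.955, 0.63, -0.01, -0.156, -0.068],
    [0.08, 0.955, 0.63, -0.01, -0.156, -0.068],
    [0.08, 0.955, 0.63, -0.01, -0.156, -0.068]
  ],
  "grip": 0.65
}}

```text
time_s: 4.0
position: [0.4123, -0.0084, 0.1398]
tcp_rot: [[-0.97, 0.032, 0.241], [0.032, 0.999, -0.004], [-0.241, 0.003, -0.97]]
force: [0.1, -0.9, 0.9]
opening: 0.65
grasp_force: 0.0
```

Run:
```python
from h import *
z=np.load('grasp.npz'); s=readout.read_state();print(s['position'],s['opening']);print(row(z['g'],z['R']))
c=cam('wrist');im,d=viewer.capture('wrist');save('wb',im)
K,D,R,o=c
def proj(P): return cv2.projectPoints(((np.array(P)-o)@R).reshape(-1,1,3),np.zeros(3),np.zeros(3),K,D)[0].reshape(-1,2).round(0)
h3=-np.array(z['R'])[:,0]; print('expected low end, tcp path px',proj([z['g']+.028*z['n']-.07*h3,z['g']+.028*z['n'],z['g']]))
```

```text
[ 0.41227374 -0.00838055  0.13979357] 0.6500314985316604
[-0.0033, -0.0036, 0.4029, 0.0025, -0.0005, 0.0014]
expected low end, tcp path px [[284. 127.]
 [284. 229.]
 [284. 219.]]
```

View pics/wb.png

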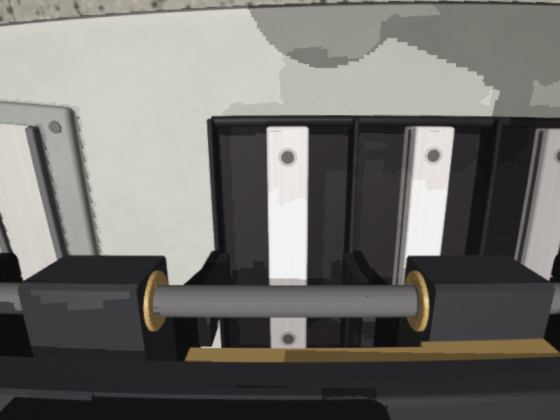

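The bar lies centred (columns 268–308, low end at row 127) between the fingers; predicted (284,127), so it matches. Descend and grip.

{"name": "send_rows", "arguments": {
  "moves": [
    [-0.003, 0, 0.15, 0, 0, 0],
    [-0.003, 0, 0.28, 0, 0, 0],
    [-0.003, 0, 0.36, 0, 0, 0],
    [-0.003, 0, 0.4, 0, 0, 0],
    [-0.003, 0, 0.4, 0, 0, 0],
    [-0.003, 0, 0.4, 0, 0, 0]
  ]
}}

```text
time_s: 4.65
position: [0.4399, -0.0097, 0.0461]
tcp_rot: [[-0.968, 0.028, 0.247], [0.028, 1.0, -0.007], [-0.248, 0.0, -0.969]]
force: [-0.4, 0.1, 0.4]
opening: 0.649
grasp_force: 0.0
```

{"name": "send_rows", "arguments": {
  "moves": [
    [0, 0, 0, 0, 0, 0],
    [0, 0, 0, 0, 0, 0],
    [0, 0, 0, 0, 0, 0],
    [0, 0, 0, 0, 0, 0],
    [0, 0, 0, 0, 0, 0],
    [0, 0, 0, 0, 0, 0],
    [0, 0, 0, 0, 0, 0],
    [0, 0, 0, 0, 0, 0]
  ],
  "grip": 0.2
}}

```text
time_s: 5.45
position: [0.4376, -0.0085, 0.0442]
tcp_rot: [[-0.97, 0.031, 0.242], [0.03, 1.0, -0.005], [-0.242, 0.002, -0.97]]
force: [0.2, 1.5, 5.2]
opening: 0.319
grasp_force: 30.0
```

{"name": "send_rows", "arguments": {
  "moves": [
    [0, 0, -0.06, 0, 0, 0],
    [0, 0, -0.18, 0, 0, 0],
    [0, 0, -0.34, 0, 0, 0],
    [0, 0, -0.5, 0, 0, 0],
    [0, 0, -0.55, 0, 0, 0],
    [0, 0, -0.55, 0, 0, 0]
  ]
}}

```text
time_s: 6.05
position: [0.4046, -0.008, 0.1793]
tcp_rot: [[-0.969, 0.031, 0.246], [0.031, 1.0, -0.007], [-0.246, 0.001, -0.969]]
force: [1.0, -0.8, -1.5]
opening: 0.321
grasp_force: 30.0
```

Run:
```python
from h import *
s=readout.read_state();print(s['position'],s['opening'],s['grasp_force'],s['force'])
y=np.radians(-8.35);u=np.array([np.cos(y),np.sin(y),0]);seat=np.array([.4567,-.2463,.016])
# pre: 70mm back along the channel, high
for back,z in((.07,.20),):
    p=seat-(.02+back)*u; p[2]=z; print('target',p); print(row(p,downR(171.65)))
```

```text
[ 0.40462531 -0.00801796  0.17933078] 0.3206562746563701 29.983113147318363 [ 0.99319839 -0.75765697 -1.47386747]
target [ 0.36765405 -0.23323023  0.2       ]
[0.0953, -0.905, -0.1101, 0.0094, 0.158, 0.0723]
```

{"name": "send_rows", "arguments": {
  "moves": [
    [0.095, -0.2, -0.11, 0, 0.08, 0.03],
    [0.095, -0.4, -0.11, 0.005, 0.158, 0.072],
    [0.095, -0.6, -0.11, 0.01, 0.158, 0.072],
    [0.095, -0.75, -0.11, 0.01, 0.158, 0.072],
    [0.095, -0.86, -0.11, 0.01, 0.158, 0.072],
    [0.095, -0.905, -0.11, 0.01, 0.158, 0.072],
    [0.095, -0.905, -0.11, 0.01, 0.158, 0.072],
    [0.095, -0.905, -0.11, 0.01, 0.158, 0.072]
  ]
}}

```text
time_s: 6.85
position: [0.3667, -0.2312, 0.1964]
tcp_rot: [[-0.989, 0.145, -0.007], [0.145, 0.989, 0.005], [0.008, 0.004, -1.0]]
force: [-0.1, 0.3, -3.4]
opening: 0.322
grasp_force: 30.0
```

Run:
```python
from h import *
s=readout.read_state();print(s['position'],s['tcp_rot'].round(3),s['opening'],s['force'],s['moment'])
y=np.radians(-8.35);u=np.array([np.cos(y),np.sin(y),0]);seat=np.array([.4567,-.2463,.016])
for back,z in((.07,.045),(0,.045),(0,.029)):
    p=seat-(.02+back)*u; p[2]=z; print('target',p); print(row(p,downR(171.65)))
for n in('wrist','scene'):
    im,d=viewer.capture(n);save('carry_'+n,im)
a=cv2.imread('pics/carry_wrist.png');b=cv2.imread('pics/carry_scene.png')
cv2.imwrite('pics/carry.png',np.hstack([cv2.resize(a,(400,300)),cv2.resize(b[60:300,200:520],(400,300))]))
```

```text
[ 0.36671207 -0.23119513  0.19640455] [[-0.989  0.145 -0.007]
 [ 0.145  0.989  0.005]
 [ 0.008  0.004 -1.   ]] 0.32183679734654386 [-0.07442613  0.28799852 -3.36257691] [ 0.09232641 -0.12870534  0.08029724]
target [ 0.36765405 -0.23323023  0.045     ]
[-0.0095, -0.0098, 0.6055, 0.0024, -0.0049, 0.0001]
target [ 0.43691201 -0.24339561  0.045     ]
[-0.2895, -0.0098, 0.6034, 0.0024, -0.0049, 0.0001]
target [ 0.43691201 -0.24339561  0.029     ]
[-0.29, -0.01, 0.6674, 0.0024, -0.0049, 0.0001]
```

View pics/carry.png

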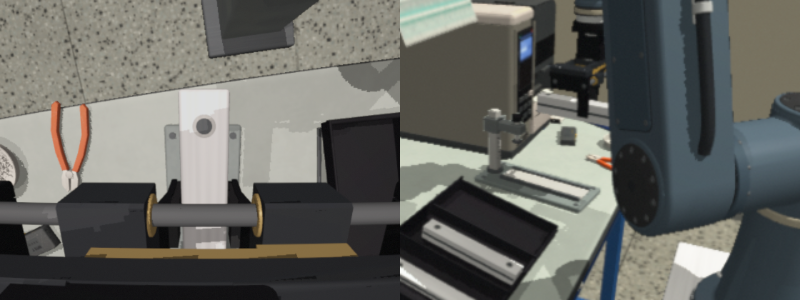

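The wrist view shows the bar held straight, its robot-side end at about half-size rows 90, columns 180–228. I'll measure it in the tool frame.

Run:
```python
from h import *
s=readout.read_state();c=cam('wrist');im,d=viewer.capture('wrist'); im=im.astype(int)
Rt=np.array(s['tcp_rot']);p=np.array(s['position'])
ys,xs=np.mgrid[110:240,225:345];px=np.c_[xs.ravel(),ys.ravel()];P=(depthpts(c,px,d)-p)@Rt   # tool coords
ok=(P[:,2]<-.015)&(P[:,2]>-.05)&(abs(P[:,1])<.03);Q=P[ok];print(ok.sum())
f=np.linalg.lstsq(np.c_[Q[:,:2],np.ones(len(Q))],Q[:,2],rcond=None)[0];print('plane z_tool=',f,'pitch deg',np.degrees(np.arctan(f[0])))
print('x range',np.percentile(Q[:,0],[.2,99.8]),'y',np.percentile(Q[:,1],[.5,99.5]),'mid y far/near',[ (lambda q:(q.min()+q.max())/2)(Q[abs(Q[:,0]-x)<.003,1]) for x in (.03,.045,.06)])
```

```text
7989
plane z_tool= [ 0.0003658  -0.00047039 -0.02678269] pitch deg 0.020958606132146874
x range [0.02557486 0.07138048] y [-0.01369275  0.01397442] mid y far/near [np.float64(0.00030589003705741146), np.float64(9.736989181099998e-05), np.float64(0.0001393008152080679)]
```

{"name": "send_rows", "arguments": {
  "moves": [
    [-0.01, -0.01, 0.15, 0.0025, -0.005, 0],
    [-0.01, -0.01, 0.3, 0.0025, -0.005, 0],
    [-0.01, -0.01, 0.45, 0.0025, -0.005, 0],
    [-0.01, -0.01, 0.55, 0.0025, -0.005, 0],
    [-0.01, -0.01, 0.6, 0.0025, -0.005, 0],
    [-0.01, -0.01, 0.6, 0.0025, -0.005, 0],
    [-0.01, -0.01, 0.6, 0.0025, -0.005, 0]
  ]
}}

```text
time_s: 7.7
position: [0.3695, -0.2354, 0.0481]
tcp_rot: [[-0.99, 0.144, 0.003], [0.144, 0.99, -0.004], [-0.004, -0.004, -1.0]]
force: [0.1, -0.2, -2.7]
opening: 0.317
grasp_force: 30.0
```

```bash
cat > t.py <<'E'
from h import *
s=readout.read_state();print(s['position'],s['tcp_rot'].round(4).tolist(),s['force'].round(1))
y=np.radians(-8.35);u=np.array([np.cos(y),np.sin(y),0]);seat=np.array([.4567,-.2463,.016])
for z in(.040,.0275):
    p=seat-.0187*u; p[2]=z; print('target',p.round(4),row(p,downR(171.65)))
E
python3 t.py
```

```text
[ 0.36948461 -0.23543654  0.04809683] [[-0.9896, 0.1439, 0.0031], [0.1439, 0.9896, -0.0043], [-0.0036, -0.0038, -1.0]] [ 0.1 -0.2 -2.7]
target [ 0.4382 -0.2436  0.04  ] [-0.2766, 0.0074, 0.0334, -0.0024, 0.0023, 0.0008]
target [ 0.4382 -0.2436  0.0275] [-0.2764, 0.0076, 0.0834, -0.0024, 0.0023, 0.0008]
```

{"name": "send_rows", "arguments": {
  "moves": [
    [-0.06, 0.007, 0.03, 0, 0, 0],
    [-0.12, 0.007, 0.03, 0, 0, 0],
    [-0.18, 0.007, 0.03, 0, 0, 0],
    [-0.24, 0.007, 0.03, 0, 0, 0],
    [-0.277, 0.007, 0.03, 0, 0, 0],
    [-0.277, 0.007, 0.03, 0, 0, 0],
    [-0.277, 0.007, 0.03, 0, 0, 0],
    [-0.277, 0.007, 0.03, 0, 0, 0]
  ]
}}

```text
time_s: 8.5
position: [0.437, -0.2437, 0.0405]
tcp_rot: [[-0.989, 0.145, 0.002], [0.145, 0.989, -0.003], [-0.002, -0.003, -1.0]]
force: [-0.1, -1.1, -2.3]
opening: 0.316
grasp_force: 30.0
```

```bash
python3 t.py
python3 - <<'E'
from h import *
im,d=viewer.capture('scene');save('in',im[110:250,230:400])
im,d=viewer.capture('wrist');save('inw',im)
a=cv2.resize(cv2.imread('pics/inw.png'),(400,300));b=cv2.resize(cv2.imread('pics/in.png'),(400,300))
cv2.imwrite('pics/in2.png',np.hstack([a,b]))
E
```

```text
[ 0.43702694 -0.24365622  0.04051451] [[-0.9894, 0.1453, 0.0018], [0.1453, 0.9894, -0.0033], [-0.0022, -0.003, -1.0]] [-0.1 -1.1 -2.3]
target [ 0.4382 -0.2436  0.04  ] [-0.0046, 0.001, 0.0021, -0.0019, 0.0014, -0.0]
target [ 0.4382 -0.2436  0.0275] [-0.0045, 0.0011, 0.0521, -0.0019, 0.0014, -0.0]
```

View pics/in2.png

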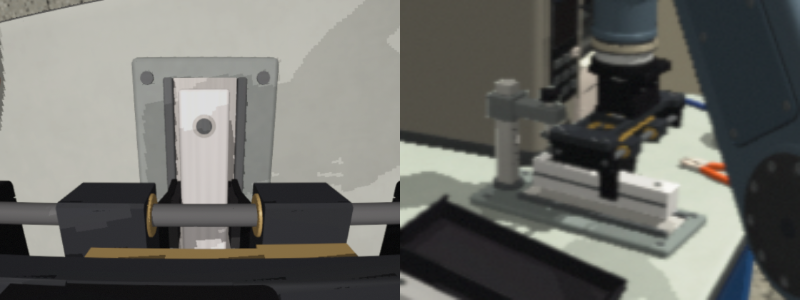

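The bar hangs over the channel, its columns (180–228) centred between the ribs (172–238), with one end under the foot. Lower it.

{"name": "send_rows", "arguments": {
  "moves": [
    [-0.004, 0.001, 0.02, -0.001, 0.001, 0],
    [-0.004, 0.001, 0.035, -0.001, 0.001, 0],
    [-0.004, 0.001, 0.045, -0.001, 0.001, 0],
    [-0.004, 0.001, 0.05, -0.001, 0.001, 0],
    [-0.004, 0.001, 0.05, -0.001, 0.001, 0],
    [-0.004, 0.001, 0.05, -0.001, 0.001, 0]
  ]
}}

```text
time_s: 9.2
position: [0.4389, -0.2443, 0.028]
tcp_rot: [[-0.989, 0.145, 0.002], [0.145, 0.989, -0.002], [-0.002, -0.002, -1.0]]
force: [0.1, 0.1, -3.8]
opening: 0.319
grasp_force: 30.0
```

```bash
python3 t.py
```

```text
[ 0.43894412 -0.24425339  0.02795253] [[-0.9894, 0.1451, 0.0016], [0.1451, 0.9894, -0.0025], [-0.0019, -0.0022, -1.0]] [ 0.1  0.1 -3.8]
target [ 0.4382 -0.2436  0.04  ] [0.0032, 0.0021, -0.0482, -0.0014, 0.0012, 0.0001]
target [ 0.4382 -0.2436  0.0275] [0.0033, 0.0022, 0.0018, -0.0014, 0.0012, 0.0001]
```

{"name": "send_rows", "arguments": {
  "moves": [
    [0.002, 0.001, 0.004, 0, 0, 0],
    [0.002, 0.001, 0.008, 0, 0, 0],
    [0.002, 0.001, 0.008, 0, 0, 0]
  ]
}}

```text
time_s: 9.5
position: [0.439, -0.2443, 0.0276]
tcp_rot: [[-0.989, 0.145, 0.003], [0.145, 0.989, -0.004], [-0.003, -0.003, -1.0]]
force: [-1.2, 0.1, 10.7]
opening: 0.319
grasp_force: 30.0
```

{"name": "send_rows", "arguments": {
  "moves": [
    [0, 0, 0, 0, 0, 0],
    [0, 0, 0, 0, 0, 0],
    [0, 0, 0, 0, 0, 0],
    [0, 0, 0, 0, 0, 0],
    [0, 0, 0, 0, 0, 0],
    [0, 0, 0, 0, 0, 0]
  ],
  "grip": 0.6
}}

```text
time_s: 10.1
position: [0.4384, -0.2439, 0.0259]
tcp_rot: [[-0.989, 0.145, 0.001], [0.145, 0.989, -0.002], [-0.002, -0.002, -1.0]]
force: [-0.8, 0.6, -0.8]
opening: 0.593
grasp_force: 0.0
```

{"name": "send_rows", "arguments": {
  "moves": [
    [0.04, 0, -0.1, 0, 0, 0],
    [0.08, 0, -0.25, 0, 0, 0],
    [0.1, 0, -0.45, 0, 0, 0],
    [0.1, 0, -0.65, 0, 0, 0],
    [0.1, 0, -0.8, 0, 0, 0],
    [0.1, 0, -0.8, 0, 0, 0],
    [0.1, 0, -0.8, 0, 0, 0]
  ]
}}

```text
time_s: 10.8
position: [0.4135, -0.2398, 0.2266]
tcp_rot: [[-0.989, 0.145, 0.003], [0.145, 0.989, -0.004], [-0.003, -0.003, -1.0]]
force: [-0.9, -0.5, 0.2]
opening: 0.601
grasp_force: 0.0
```

Run:
```python
from h import *
s=readout.read_state();print(s['position'],s['joint_positions'].round(1))
c=cam('top');im,d=viewer.capture('top');save('lt',im[125:275,320:420])
c=cam('wrist');im,d=viewer.capture('wrist');save('lw',im);np.savez('lw',im=im,d=d,K=c[0],D=c[1],R=c[2],o=c[3])
a=cv2.resize(cv2.imread('pics/lw.png'),(400,300));b=cv2.resize(cv2.imread('pics/lt.png'),(300,450))
o=np.zeros((450,700,3),np.uint8);o[:300,:400]=a;o[:,400:]=b;cv2.imwrite('pics/laid.png',o)
y=np.radians(-8.35);u=np.array([np.cos(y),np.sin(y),0]);w=np.array([-u[1],u[0],0]);seat=np.array([.4567,-.2463,.016])
ys,xs=np.mgrid[80:290,220:350];P=depthpts(c,np.c_[xs.ravel(),ys.ravel()],d)-seat;Q=np.c_[P@u,P@w,P[:,2]]
k=(Q[:,2]>.03)&(Q[:,2]<.046)&(abs(Q[:,1])<.03)&(Q[:,0]>-.13);Q=Q[k];print(k.sum(),'x0',np.percentile(Q[:,0],.3),'y',np.percentile(Q[:,1],[.5,99.5]),'top z',np.median(Q[:,2]),'tilt',np.linalg.lstsq(np.c_[Q[:,:2],np.ones(len(Q))],Q[:,2],rcond=None)[0])
```

```text
[ 0.41350366 -0.23983125  0.22662339] [ -43.5   18.5  102.5   -0.    58.7 -125.1]
3708 x0 -0.08982060979312328 y [-0.01442522  0.01345013] top z 0.03823339988162931 tilt [0.00025247 0.00026328 0.03821201]
```

View pics/laid.png

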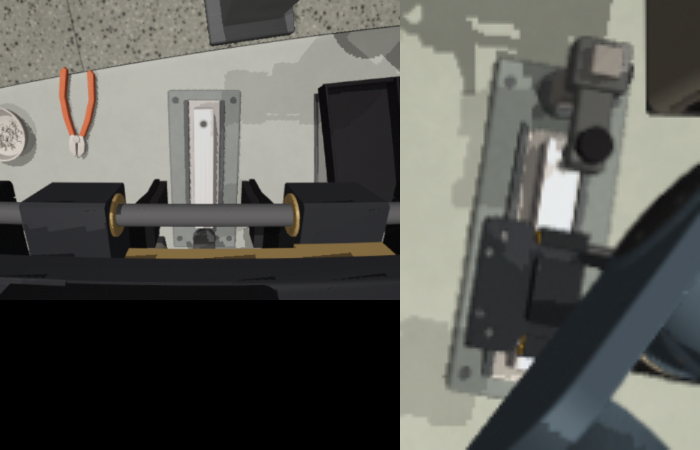

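The bar lies in the channel, one end beneath the foot (measured end x = −89.8 mm, top 38.2 mm, no tilt); knob is clear. Next, the knob.

```bash
python3 -c "
from h import *
print(row((.527,-.2562,.20),downR(160)))"
```

```text
[-0.4635, -0.002, 0.098, -0.0002, -0.0005, 0.1295]
```

{"name": "send_rows", "arguments": {
  "moves": [
    [-0.1, 0, 0, 0, 0, 0.07],
    [-0.2, 0, 0, 0, 0, 0.13],
    [-0.3, 0, 0, 0, 0, 0.13],
    [-0.4, 0, 0.02, 0, 0, 0.13],
    [-0.463, -0.002, 0.06, 0, 0, 0.13],
    [-0.463, -0.002, 0.08, 0, 0, 0.13],
    [-0.463, -0.002, 0.08, 0, 0, 0.13],
    [-0.463, -0.002, 0.08, 0, 0, 0.13]
  ],
  "grip": 0
}}

```text
time_s: 11.7
position: [0.5264, -0.2564, 0.205]
tcp_rot: [[-0.939, 0.343, -0.002], [0.343, 0.939, -0.0], [0.001, -0.001, -1.0]]
force: [-0.0, 0.4, -0.2]
opening: 0.024
grasp_force: 0.0
```

Run:
```python
from h import *
s=readout.read_state();print(s['position'],s['force'].round(1),s['opening'],row((.527,-.2562,.17),downR(160)))
im,d=viewer.capture('scene');save('k',im[80:260,230:400]);im,d=viewer.capture('top');save('kt',im[125:275,320:420])
a=cv2.resize(cv2.imread('pics/k.png'),(425,450));b=cv2.resize(cv2.imread('pics/kt.png'),(300,450));cv2.imwrite('pics/knob.png',np.hstack([a,b]))
```

```text
[ 0.52635989 -0.25642006  0.20499823] [-0.   0.4 -0.2] 0.02362452189544794 [-0.0023, 0.0018, 0.14, -0.0006, -0.0008, -0.0007]
```

View pics/knob.png

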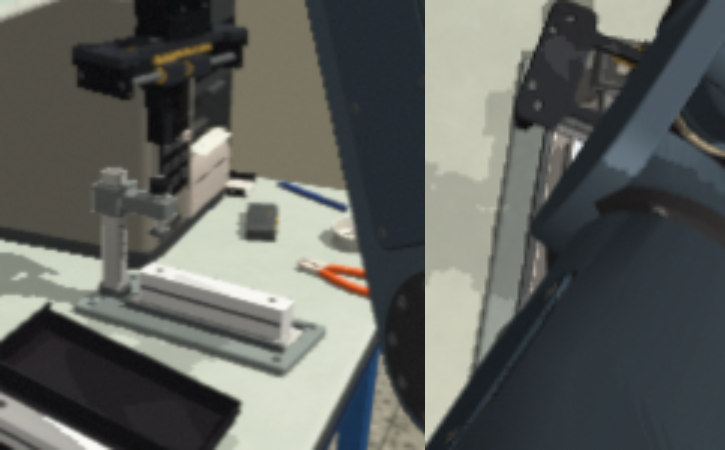

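The closed fingers stand over the knob with the gripper clear of the box. Push down in stages.

{"name": "send_rows", "arguments": {
  "moves": [
    [-0.002, 0.002, 0.06, 0, 0, 0],
    [-0.002, 0.002, 0.12, 0, 0, 0],
    [-0.002, 0.002, 0.15, 0, 0, 0],
    [-0.002, 0.002, 0.17, 0, 0, 0],
    [-0.002, 0.002, 0.18, 0, 0, 0],
    [-0.002, 0.002, 0.19, 0, 0, 0],
    [-0.002, 0.002, 0.2, 0, 0, 0],
    [-0.002, 0.002, 0.2, 0, 0, 0]
  ]
}}

```text
time_s: 12.6
position: [0.5285, -0.257, 0.1563]
tcp_rot: [[-0.939, 0.343, 0.002], [0.343, 0.939, -0.003], [-0.002, -0.002, -1.0]]
force: [-0.6, 0.3, 1.9]
opening: 0.006
grasp_force: 0.6
```

{"name": "send_rows", "arguments": {
  "moves": [
    [0, 0, 0.02, 0, 0, 0],
    [0, 0, 0.04, 0, 0, 0],
    [0, 0, 0.06, 0, 0, 0],
    [0, 0, 0.08, 0, 0, 0],
    [0, 0, 0.1, 0, 0, 0],
    [0, 0, 0.11, 0, 0, 0],
    [0, 0, 0.12, 0, 0, 0],
    [0, 0, 0.12, 0, 0, 0]
  ]
}}

```text
time_s: 13.4
position: [0.5288, -0.257, 0.1256]
tcp_rot: [[-0.939, 0.343, 0.002], [0.343, 0.939, -0.002], [-0.002, -0.002, -1.0]]
force: [-0.5, 0.2, 0.3]
opening: 0.007
grasp_force: 0.2
```

{"name": "send_rows", "arguments": {
  "moves": [
    [0, 0, 0.008, 0, 0, 0],
    [0, 0, 0.016, 0, 0, 0],
    [0, 0, 0.024, 0, 0, 0],
    [0, 0, 0.024, 0, 0, 0]
  ]
}}

```text
time_s: 13.8
position: [0.5288, -0.257, 0.1199]
tcp_rot: [[-0.939, 0.343, 0.002], [0.343, 0.939, -0.002], [-0.002, -0.002, -1.0]]
force: [0.3, -0.0, 1.4]
opening: 0.009
grasp_force: 0.8
```

{"name": "send_rows", "arguments": {
  "moves": [
    [0, 0, 0.008, 0, 0, 0],
    [0, 0, 0.016, 0, 0, 0],
    [0, 0, 0.024, 0, 0, 0]
  ]
}}

```text
time_s: 14.1
position: [0.5288, -0.257, 0.1145]
tcp_rot: [[-0.939, 0.343, 0.002], [0.343, 0.939, -0.003], [-0.003, -0.002, -1.0]]
force: [-0.0, 1.8, 6.1]
opening: 0.005
grasp_force: 3.2
```

{"name": "send_rows", "arguments": {
  "moves": [
    [0, 0, 0.004, 0, 0, 0],
    [0, 0, 0.006, 0, 0, 0],
    [0, 0, 0.006, 0, 0, 0],
    [0, 0, 0.006, 0, 0, 0]
  ]
}}

```text
time_s: 14.5
position: [0.5288, -0.257, 0.113]
tcp_rot: [[-0.939, 0.343, 0.002], [0.343, 0.939, -0.003], [-0.003, -0.002, -1.0]]
force: [-0.6, 0.5, 5.7]
opening: 0.002
grasp_force: 2.8
```

{"name": "send_rows", "arguments": {
  "moves": [
    [0, 0, -0.02, 0, 0, 0],
    [0, 0, -0.06, 0, 0, 0],
    [0, 0, -0.2, 0, 0, 0],
    [0, 0, -0.4, 0, 0, 0],
    [0.1, 0, -0.5, 0, 0, 0],
    [0.3, 0, -0.5, 0, 0, 0],
    [0.5, 0, -0.5, 0, 0, 0],
    [0.55, 0, -0.5, 0, 0, 0],
    [0.55, 0, -0.5, 0, 0, 0]
  ]
}}

```text
time_s: 15.4
position: [0.3976, -0.2085, 0.2378]
tcp_rot: [[-0.939, 0.344, 0.001], [0.344, 0.939, -0.002], [-0.002, -0.001, -1.0]]
force: [0.5, -0.5, 0.8]
opening: 0.007
grasp_force: 0.0
```

Run:
```python
from h import *
s=readout.read_state();print(s['position'])
c=cam('wrist');im,d=viewer.capture('wrist');save('fw',im)
im2,_=viewer.capture('scene');save('fs',im2[110:260,230:400])
a=cv2.resize(cv2.imread('pics/fw.png'),(400,300));b=cv2.resize(cv2.imread('pics/fs.png'),(400,353));o=np.zeros((353,800,3),np.uint8);o[:300,:400]=a;o[:,400:]=b;cv2.imwrite('pics/fin.png',o)
y=np.radians(-8.35);u=np.array([np.cos(y),np.sin(y),0]);w=np.array([-u[1],u[0],0]);seat=np.array([.4567,-.2463,.016])
ys,xs=np.mgrid[0:420,0:560];px=np.c_[xs.ravel(),ys.ravel()];P=depthpts(c,px,d);L=P-seat;Q=np.c_[L@u,L@w,P[:,2]]
k=(np.hypot(Q[:,0]-.072,Q[:,1])<.010)&(Q[:,2]>.08)&(Q[:,2]<.17);print('wrist knob',k.sum(),np.percentile(Q[k,2],[5,50,95]) if k.any() else'')
k=(Q[:,2]>.046)&(Q[:,2]<.062)&(abs(Q[:,1])<.025)&(Q[:,0]>-.13)&(Q[:,0]<.0);print('bar',k.sum(),np.percentile(Q[k,0],.3),np.percentile(Q[k,1],[.5,99.5]),np.median(Q[k,2]))
c=cam('top');im,d=viewer.capture('top');P=depthpts(c,px,d);L=P-seat;Q=np.c_[L@u,L@w,P[:,2]]
k=(np.hypot(Q[:,0]-.072,Q[:,1])<.009)&(Q[:,2]>.08)&(Q[:,2]<.17);print('top knob',k.sum(),np.percentile(Q[k,2],[5,50,95]) if k.any() else'')
```

```text
[ 0.39760953 -0.20850989  0.2378334 ]
wrist knob 39 [0.09171619 0.1129642  0.1137623 ]
bar 2146 -0.0901654208666623 [-0.01429106  0.01354032] 0.054234839830119314
top knob 51 [0.110529   0.11369511 0.11647884]
```

View pics/fin.png

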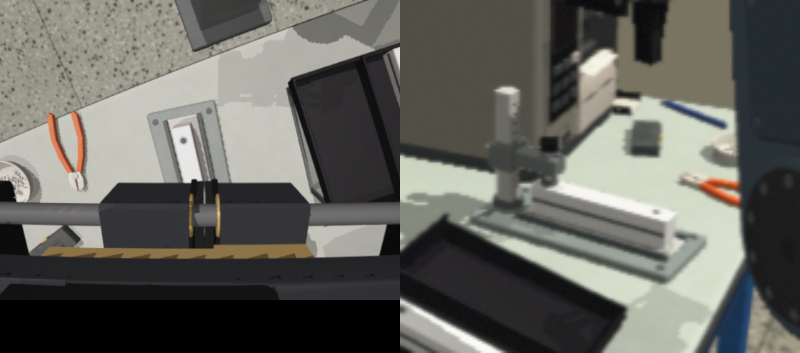

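The head stands lowered with the foot on the bar. Knob top is at z≈0.113 (0.119 would be first contact), so the foot is about 6 mm in, and the bar hasn't moved.

```bash
python3 -c "
from rig import ticket
print(ticket.hand_in())"
```

```text
the job is handed in; nothing more can be done
None
```

I handed the job in (no verdict was returned): the thickest bar lies centred and flat in the gauge channel, the foot is pressed about 6 mm in on it, and I never touched the other two bars.

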